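# Weigh the tin that stands walled in behind the bottles

### The arm

A 7-joint arm with a two-finger parallel gripper is mounted at the origin on the work surface. World frame = base frame: x ahead of the robot, y to its left, z up, the work surface at z = 0. Lengths are in m, angles in rad, forces in N, time in s.
With the tool pointing down it reaches from about 0.4 to 0.875 m from the base axis. Payload 19.3 kg.
Tool frame: the origin (TCP) lies at the centre of the arm's flange, where the gripper is bolted on; the fingertips stand 173 mm ahead of it and the grasp point (between the pads) lies 155 mm ahead of it; z points along the fingers, y is the line along which they close (so a half turn about z gives the same grasp; the last joint's range is limited). The gripper opens to 85 mm and grips with 20 to 120 N. Pads are 22 mm wide; open, the fingers measure 114 mm over their backs; the gripper's body (76 mm by 85 mm) begins 54 mm behind the grasp point. The pads swing forward as they close: fully open they stand 13 mm farther back than shut.
Start: joints at [1.076, 0.521, -0.036, 1.599, 0.021, 1.021, -0.113], TCP at [0.258, -0.569, 0.405] pointing down, gripper open.
Joint ranges: [-2.91, 2.91], [-0.3, 2.13], [-1.5, 1.42], [0.17, 2.43], [-1.26, 4.41], [0.16, 1.93], [-2.52, 2.52]. Speed limits (rad/s): [1.89, 1.89, 2.39, 2.39, 3.01, 3.01, 3.01].

### API

Orientations are given as [roll, pitch, yaw] about the fixed x, y, z axes, in that order (R = Rz(yaw) Ry(pitch) Rx(roll)).
In Python, from workcell import bot, imaging, job gives the robot as it stands.
- The arm moves only by the tool carry_out, never from a script. Its argument "targets" is a list of rows, each a list of 3 entries, a list of its own where there are three numbers: the shift along the tool's x, y, z in units of 0.25 m (1.0 is 0.25 m), then the turn, a rotation vector about the tool's x, y, z in units of 180 degrees (1.0 is 180 degrees), then the opening, from 0 (shut) to 1 (fully open). In form: [[[tx, ty, tz], [wx, wy, wz], jaw], ...]. A call has 1 to 8 rows; each row shifts and turns the commanded pose from where the row before left it, along the tool's axes as they then stand; what a row does not reach is not made up. A row lasts 1/8 s, in which the tool goes at most 62.5 mm and 10.7 degrees, less where a joint would pass 70% of its speed; a pose out of reach is approached as far as the arm can. A call with a number of a shift or a turn outside -1 to 1 is refused whole. A call with a gripper value outside its range is refused whole. The fingers move at their own pace and stop on an object; "force" is the grip in N (left out, the last holds). Time passes only in rows, so rows that do not move let the fingers close. It gives the time, the measured TCP pose, the force and the opening at its end, in the units of the state.
- bot.observe(): the state, without advancing time (a new reading comes with each control period).
- imaging.grab_frame(name): name is "scene" or "side" or "wrist"; returns a dict with "pixels" (400x640x3 uint8, red, green, blue), "mtx" (3x3 intrinsics, pixels), "cam_to_world" (4x4, takes a point from camera to world coordinates); the wrist camera has in their place "mount" (4x4, takes a point from camera to tool coordinates, whose origin is the TCP and whose axes are the flange's). Camera axes: x right, y down, z forward; pixel columns grow to the right and rows downward; lengths in m; the calibration is good to about 2 mm. A picture is of the moment at which its call begins: read the wrist's pose just before it. There is no depth.
- job.job_done(): hands the job in, once; it reports no verdict.
The state is a dict: "clock": time; "qpos": joint angles; "qd": joint speeds; "joint_efforts": joint torques, N m; "position": TCP position; "tool_rot": TCP orientation; "force": force on the tool from outside, world axes, zero at the start; "moment": the same for the moment, N m; "grip_width": finger opening in m.
Only numpy, scipy, OpenCV 4.12 (cv2) and the standard library are available. Lean on these libraries where they do the work, as an engineer would, in place of code of your own. Each camera call takes 0.05 s, during which the arm holds its last target. There are 200 camera calls.

### The job

The small yellow-lidded tin in the plywood caddy has to be weighed, but the three capped bottles wall it in: first stand all three bottles in the steel tray, then set the tin gently, upright, in the middle of the spring scale's pan and leave it there. With the tin on the scale, put each bottle back in the caddy on the very spot it came from. Keep the bottles and the tin upright, set them down without dropping them, and leave the two little cork-topped pots in the caddy where they are.

Things in the scene. Friction and masses are not known exactly. Their poses are not given: they have to be found in the camera images.
- bottle_orange: amber glass bottle, orange cap and paper band, 120 mm tall; body 50 mm across up to 64 mm height, sloping shoulder, round cap 28 mm across from 92 to 120 mm height (grip it there: the bodies stand too close). About 0.2 kg. Origin: centre of its underside, z up. It starts on one of three brown spots of the caddy: back left, back right or front middle (varies)
- bottle_green: the same bottle with a green cap and green band
- bottle_blue: the same bottle with a blue cap and blue band
- tin: round aluminium tin with a yellow lid with a brass disc on top, 48 mm across and 50 mm tall, 0.25 to 0.43 kg. Origin: centre of its underside, z up. At the start it stands on the back middle spot of the caddy, 64 mm from each bottle
- caddy: plywood tray, 148 mm (its x, front to back) by 212 mm (its y), 18 mm high, walls and floor 6 mm thick, fixed. Origin: centre of its underside; +x points away from the robot to its back row, +y to its left. Six dark brown round spots 55 mm across at x = +/-32 mm, y = -64, 0, 64 mm: back row bottle, tin, bottle; front row pot, bottle, pot
- steel_tray: empty shallow steel tray, the side area for the bottles, fixed, 240 mm (its x) by 150 mm (its y) by 18 mm high with a rim bead to 21 mm, walls and floor 3 mm thick. Origin: centre of its underside. Stands left or right of the caddy
- scale_pan: round steel pan, 124 mm across, of the cream spring scale on the other side of the caddy (housing 130 by 124 mm, 63 mm high, fixed). Origin: centre of the pan's upper face, 86 mm above the bench when empty; edge bead 2 mm high. It sinks straight down about 6 to 12 mm under the tin (spring 350 N/m, stop at 15 mm)
- pot_a: small white ceramic pot with a cork top, 42 mm across, 38 mm tall, loose, on the front left spot of the caddy; to be left alone. Origin: centre of its underside
- pot_b: the same kind of pot on the front right spot of the caddy; to be left alone
Not all that is in view belongs to the job. What is shaped like the bottle_blue but red is not meant.

How it is judged:
By the outcome, as a careful person would: the job done as asked, in the order asked, and still so for the second after the job is handed in, with the robot touching nothing.
It also fails if it takes over 125 s, if anything falls off the work surface, if the arm or the gripper's body presses on something with over 40 N, if the wrist force passes 120 N, or if a joint passes its speed limit or range.

## Working session

There is one attempt and no reset: what is moved stays moved. The work goes in short steps, Python scripts to look and compute and a tool call to move; the robot and the scene stay as the last step left them, time stands still between calls to the robot, and variables do not carry over. Pictures are saved under pics/ and viewed, on a budget of 14 in all, crops included, one or two more only if the job needs it, and the job is handed in when it is done.

Besides the shell and the picture viewer there is one more tool, called after "Request:" as name(argument=value, ...) on one line, values as JSON. carry_out: Moves the arm, as the interface text tells. Its arguments: {"type":"object","properties":{"targets":{"type":"array"},"force":{"type":"number"}},"required":["targets"]}

```bash
ls; mkdir -p pics
python3 - <<'E'
from workcell import bot,imaging
import cv2
print(bot.observe())
for n in("scene","side"):
    f=imaging.grab_frame(n);cv2.imwrite(f"pics/{n}0.png",f["pixels"][:,:,::-1])
    print(n,f["mtx"],f["cam_to_world"])
f=imaging.grab_frame("wrist");print(f["mount"],f["mtx"])
E
```

```text
pics
{'clock': 0.0, 'qpos': array([ 1.07579809,  0.52202143, -0.03631759,  1.59999359,  0.02120024,
        1.02108914, -0.11277761]), 'qd': array([ 1.89519940e-03,  4.61942251e-05, -7.16102070e-04, -8.89951259e-04,
        1.02072437e-03,  2.46030632e-03,  3.28422393e-04]), 'joint_efforts': array([ 7.38279450e-04, -9.27105975e+01,  1.97991572e+00, -3.69930947e+01,
        1.77002850e-02,  8.21563764e-03, -6.55805411e-05]), 'position': array([ 0.257505  , -0.56933945,  0.40412627]), 'tool_rot': array([-3.14046933e+00,  8.49011403e-05,  4.24802062e-01]), 'force': array([0.1208083 , 0.32255319, 0.28355237]), 'moment': array([0.04149681, 0.03398596, 0.06851146]), 'grip_width': 0.0856155508828202}
scene [[428.49921184   0.         318.69618378]
 [  0.         428.49921184 201.19531309]
 [  0.           0.           1.        ]] [[-0.36617292  0.57800952 -0.72926154  1.18238209]
 [ 0.93045225  0.23859838 -0.27808169  0.25482657]
 [ 0.01326676 -0.78036902 -0.62517852  0.61261378]
 [ 0.          0.          0.          1.        ]]
side [[387.34782386   0.         314.56911555]
 [  0.         387.34782386 200.45065563]
 [  0.           0.           1.        ]] [[ 0.93298363 -0.2676631   0.24062007  0.37907951]
 [-0.35977761 -0.71229097  0.60266213 -0.50783022]
 [ 0.01008109 -0.64884362 -0.760855    0.7333022 ]
 [ 0.          0.          0.          1.        ]]
[[ 1.38069066e-03 -9.49200824e-01 -3.14667902e-01  8.01801382e-02]
 [ 9.99999029e-01  1.25050524e-03  6.15597316e-04  1.13793295e-03]
 [-1.90831619e-04 -3.14668446e-01  9.49201629e-01  2.98189732e-02]
 [ 0.00000000e+00  0.00000000e+00  0.00000000e+00  1.00000000e+00]] [[324.25911994   0.         318.76718418]
 [  0.         324.25911994 193.86190497]
 [  0.           0.           1.        ]]
```

View pics/scene0.png

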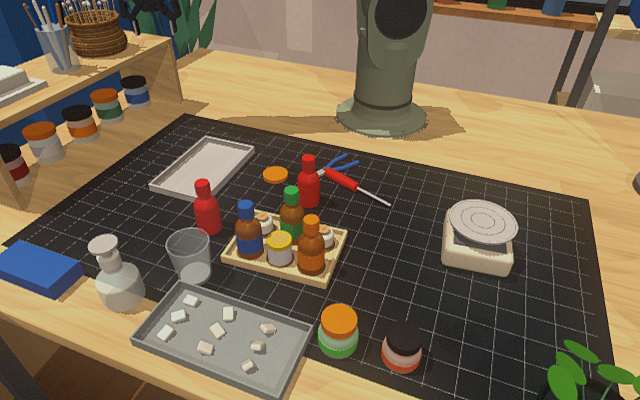

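View pics/side0.png

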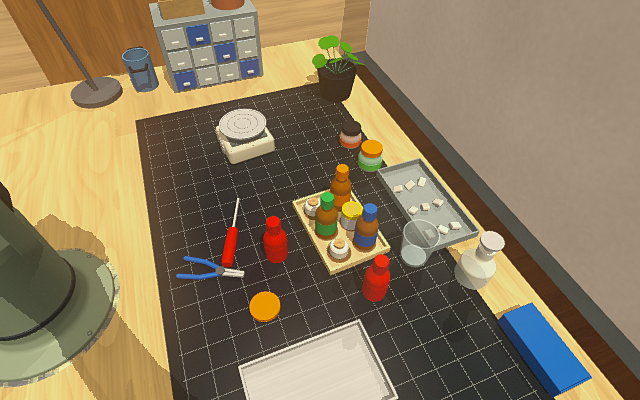

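The scene picture shows the caddy at (285,245) with blue (246,235), green (291,210) and orange (311,245) bottles around the yellow-lidded tin (279,245). The empty tray is at (202,168) and the scale pan at (483,220). The side view matches.

Possible mix-ups, by scene pixel:
- Red bottles at (206,208) and (308,182).
- Loose orange lid (275,175) and orange-lidded jar (339,325), which could pass for the orange cap.
- Tray full of cubes (222,335), which could pass for the empty tray.

I choose the capped bottles inside the caddy and the empty tray.

```bash
cat > h.py <<'E'
import numpy as np, cv2
from scipy.spatial.transform import Rotation as R
from workcell import bot, imaging
def ray(f,px,T=None):
    T=f["cam_to_world"] if T is None else T
    d=np.linalg.inv(f["mtx"])@[px[0],px[1],1]
    return T[:3,3],T[:3,:3]@d/np.linalg.norm(d)
def onplane(f,px,z,T=None):
    o,d=ray(f,px,T); return o+d*(z-o[2])/d[2]
def cross(r1,r2):
    A=np.stack([r1[1],-r2[1]],1); t=np.linalg.lstsq(A,r2[0]-r1[0],rcond=None)[0]
    p,q=r1[0]+t[0]*r1[1],r2[0]+t[1]*r2[1]; return (p+q)/2,np.linalg.norm(p-q)
def pose():
    s=bot.observe(); T=np.eye(4); T[:3,:3]=R.from_euler('xyz',s["tool_rot"]).as_matrix(); T[:3,3]=s["position"]; return T,s
def blobs(f,lo,hi,roi,amin=20):
    x0,y0,x1,y1=roi; hsv=cv2.cvtColor(np.ascontiguousarray(f["pixels"][y0:y1,x0:x1]),cv2.COLOR_RGB2HSV)
    n,l,st,c=cv2.connectedComponentsWithStats(cv2.inRange(hsv,lo,hi))
    return sorted([(int(st[i,4]),(c[i]+[x0,y0]).round(1).tolist(),(st[i,:4]+[x0,y0,0,0]).tolist()) for i in range(1,n) if st[i,4]>=amin],reverse=True)
def go(p,yaw,n=1):
    """rows for world TCP target p, pointing down with yaw"""
    T,s=pose(); Rt=R.from_euler('xyz',[np.pi,0,yaw]).as_matrix()
    d=T[:3,:3].T@(np.array(p)-T[:3,3]); w=R.from_matrix(T[:3,:3].T@Rt).as_rotvec()
    print("total shift units",(d/.25).round(4),"turn",(w/np.pi).round(4),"dist mm",np.linalg.norm(d)*1e3)
E
python3 - <<'E'
from h import *
S=imaging.grab_frame("scene");D=imaging.grab_frame("side")
roiS=(225,180,350,285);roiD=(292,160,392,270)
cols=dict(orange=((5,180,120),(16,255,255)),green=((45,120,50),(80,255,255)),blue=((105,120,60),(125,255,255)),yellow=((22,120,120),(32,255,255)))
for k,(lo,hi) in cols.items():
    a=blobs(S,lo,hi,roiS);b=blobs(D,lo,hi,roiD);print(k,a[:3],b[:3])
# pan, tray
for f,n,roi in((S,"S",(420,180,540,290)),(D,"D",(205,95,290,170))):
    print(n,"px",[f["pixels"][int(y),int(x)].tolist() for x,y in ([(483,220),(483,260),(200,170)] if n=="S" else [(242,125),(250,150),(320,370)])])
im=np.hstack([cv2.resize(S["pixels"][170:290,215:355],(560,480),interpolation=cv2.INTER_CUBIC)]);cv2.imwrite("pics/crop1.png",im[:,:,::-1])
im=np.hstack([cv2.resize(S["pixels"][120:215,140:265],(500,380),interpolation=cv2.INTER_CUBIC),cv2.resize(S["pixels"][190:285,435:525],(360,380),interpolation=cv2.INTER_CUBIC)])[:, :800];cv2.imwrite("pics/crop2.png",im[:,:,::-1])
E
```

```text
orange [(883, [310.1, 247.5], [297, 218, 28, 53]), (185, [289.6, 211.6], [280, 204, 21, 15]), (78, [240.7, 225.5], [235, 219, 14, 15])] [(512, [340.5, 189.1], [330, 167, 21, 44]), (261, [367.6, 226.5], [357, 216, 22, 21]), (68, [379.8, 262.2], [372, 257, 16, 12])]
green [(264, [291.0, 194.8], [284, 185, 15, 20]), (200, [292.2, 229.3], [280, 220, 23, 19])] [(202, [326.9, 200.6], [321, 192, 13, 18]), (195, [325.5, 228.5], [315, 220, 22, 16]), (128, [369.0, 166.0], [358, 160, 24, 11])]
blue [(280, [248.9, 245.5], [237, 233, 26, 21]), (260, [245.0, 208.7], [237, 199, 17, 21])] [(151, [370.4, 210.3], [363, 203, 14, 18]), (95, [369.3, 240.6], [359, 233, 19, 14])]
yellow [(352, [279.0, 240.3], [266, 230, 26, 21])] [(315, [351.5, 209.9], [342, 201, 21, 19])]
S px [[203, 190, 176], [160, 145, 120], [199, 187, 171]]
D px [[220, 210, 190], [187, 170, 130], [228, 217, 197]]
```

View pics/crop1.png

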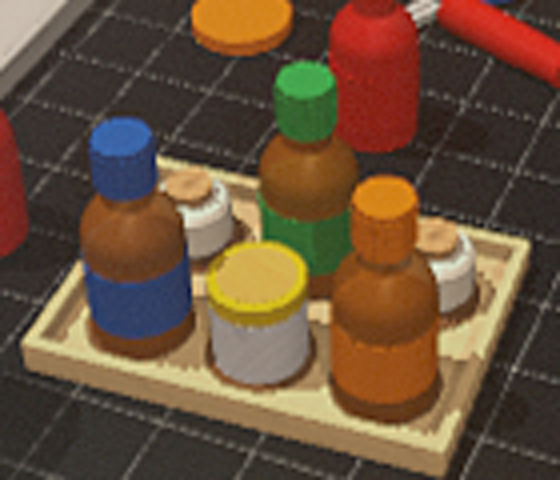

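View pics/crop2.png

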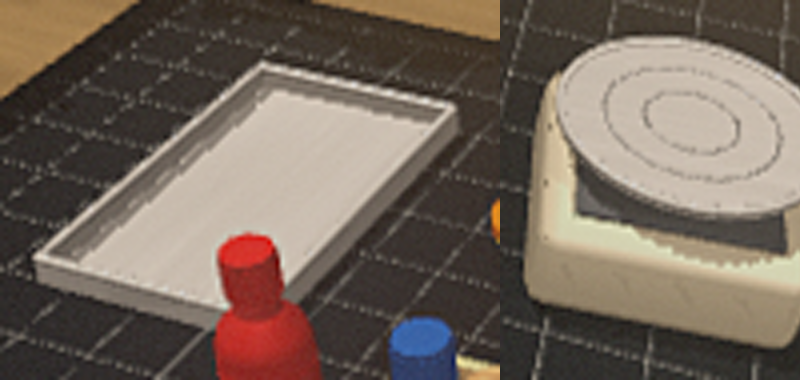

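The close crop confirms all three choices: blue on one back spot, orange on the other, green front middle and the tin between them. The tray is empty. A red bottle stands close to the tray's far corner and another next to the green bottle.

Run:
```python
from h import *
S=imaging.grab_frame("scene");D=imaging.grab_frame("side")
pts={}
for k,a,b in(("orange",(311.2,224.8),(342,175.5)),("green",(291,194.8),(326.9,200.6)),("blue",(245,208.7),(370.4,210.3)),("tinlid",(279,240.3),(351.5,209.9)),("pan",(482.8,220.5),(242.5,124.5)),("redA",(204,187),(381,265)),("redB",(308.5,164),(273,225))):
    p,g=cross(ray(S,a),ray(D,b));pts[k]=p;print(k,p.round(4),"gap",round(g*1e3,1))
print("pan plane",onplane(S,(482.8,220.5),.086).round(4),onplane(D,(242.5,124.5),.086).round(4))
c=[onplane(S,p,.021)for p in((206.2,136.2),(254.2,146.7),(149.3,184.5))]
c2=[onplane(D,p,.021)for p in((240,366),(361,322),(396,398))]
for q in c,c2: print("tray",np.round(q,4).tolist())
print("sizes",np.linalg.norm(c[1]-c[0]),np.linalg.norm(c[2]-c[0]),"centre",(c[1]+c[2])/2,"yaw deg",np.degrees(np.arctan2(*(c[2]-c[0])[1::-1])))
# rigid fit (z: cap mid .112)
mod={"left":(.032,.064),"right":(.032,-.064),"fm":(-.032,0)}
M=np.array([(.032,.064),(.032,-.064),(-.032,0),(.032,0)])
P=np.array([pts[k][:2] for k in("orange","blue","green","tinlid")])
m0,p0=M.mean(0),P.mean(0);U,_,V=np.linalg.svd((M-m0).T@(P-p0));Rm=V.T@U.T
print("caddy yaw",np.arctan2(Rm[1,0],Rm[0,0]),"det",np.linalg.det(Rm),"resid mm",((P-p0-(M-m0)@Rm.T)*1e3).round(1).tolist(),"centre",p0-Rm@m0)
print("spots",(p0+(M-m0)@Rm.T).round(4).tolist())
```

```text
orange [0.6609 0.0397 0.1054] gap 5.9
green [ 0.5999 -0.0243  0.1112] gap 0.7
blue [ 0.6727 -0.0826  0.1143] gap 0.6
tinlid [ 0.6638 -0.0218  0.0494] gap 0.5
pan [0.501  0.3256 0.0812] gap 4.2
redA [ 0.6356 -0.1989  0.1036] gap 6.1
redB [ 0.4763 -0.0391  0.1017] gap 0.2
pan plane [0.5045 0.3264 0.086 ] [0.5008 0.3165 0.086 ]
tray [[0.3467, -0.3927, 0.021], [0.3445, -0.2477, 0.021], [0.5839, -0.3912, 0.021]]
tray [[0.3425, -0.2562, 0.021], [0.5776, -0.2594, 0.021], [0.5754, -0.4008, 0.021]]
sizes 0.1450018569029459 0.23714965839919108 centre [ 0.46419846 -0.31947551  0.021     ] yaw deg 0.3690959800170232
caddy yaw 0.0806021024238527 det 1.0 resid mm [[0.8, -3.1], [2.3, 2.1], [-1.6, 1.8], [-1.5, -0.9]] centre [ 0.63334782 -0.02353464]
spots [[0.6601, 0.0428], [0.6704, -0.0848], [0.6015, -0.0261], [0.6652, -0.021]]
```

Run:
```python
from h import *
go((.63,-.022,.42),.08)
```

```text
total shift units [ 2.2599 -1.3812 -0.0614] turn [-1.000e-04  0.000e+00  1.097e-01] dist mm 662.3053910350135
```

Request:
carry_out(targets=[[[0.16, -0.1, 0], [0, 0, 0], 0.7], [[0.16, -0.1, 0], [0, 0, 0], 0.7], [[0.16, -0.1, 0], [0, 0, 0], 0.7], [[0.16, -0.1, 0], [0, 0, 0], 0.7], [[0.16, -0.1, 0], [0, 0, 0], 0.7], [[0.16, -0.1, 0], [0, 0, 0], 0.7], [[0.16, -0.1, 0], [0, 0, 0], 0.7], [[0.16, -0.1, 0], [0, 0, 0], 0.7]])

```text
clock: 1.35
position: [0.4674, -0.254, 0.4048]
tool_rot: [3.141, -0.0, 0.425]
force: [0.8, -1.1, -0.1]
grip_width: 0.0597
```

Request:
carry_out(targets=[[[0.16, -0.1, -0.01], [0, 0, 0], 0.7], [[0.16, -0.1, -0.01], [0, 0, 0], 0.7], [[0.16, -0.1, -0.01], [0, 0, 0], 0.7], [[0.16, -0.1, -0.01], [0, 0, 0], 0.7], [[0.16, -0.1, -0.01], [0, 0, 0], 0.7], [[0.16, -0.08, -0.01], [0, 0, 0], 0.7], [[0, 0, 0], [0, 0, 0.055], 0.7], [[0, 0, 0], [0, 0, 0.055], 0.7]])

```text
clock: 2.35
position: [0.6258, -0.0239, 0.4194]
tool_rot: [-3.141, 0.0, 0.074]
force: [-0.7, -0.3, -0.0]
grip_width: 0.0595
```

Run:
```python
from h import *
T,s=pose();f=imaging.grab_frame("wrist");print(s["clock"],s["position"],s["tool_rot"],s["force"],s["grip_width"],s["qd"].round(2))
cv2.imwrite("pics/w1.png",f["pixels"][:,:,::-1])
cols=dict(orange=((5,180,120),(16,255,255)),green=((45,120,50),(80,255,255)),blue=((105,120,60),(125,255,255)),yellow=((22,120,120),(32,255,255)))
for k,(lo,hi) in cols.items():print(k,blobs(f,lo,hi,(0,0,640,400),60)[:4])
go((.63,-.022,.42),.08)
```

```text
2.35 [ 0.62578935 -0.02386583  0.41938212] [-3.14148475e+00  4.36505708e-04  7.43382623e-02] [-0.73687546 -0.32254664 -0.00619518] 0.05953084439362218 [-0.21 -0.02  0.33  0.02 -0.18 -0.02 -1.22]
orange []
green [(127, [319.9, 222.8], [305, 215, 27, 14])]
blue [(842, [396.5, 138.4], [381, 121, 33, 35]), (141, [300.4, 352.7], [288, 346, 25, 14]), (82, [318.3, 358.2], [314, 352, 10, 13])]
yellow [(1056, [317.5, 128.3], [298, 106, 45, 48])]
total shift units [ 0.0177 -0.0072 -0.0019] turn [-0.      0.0001 -0.0048] dist mm 4.807178886798059
```

View pics/w1.png

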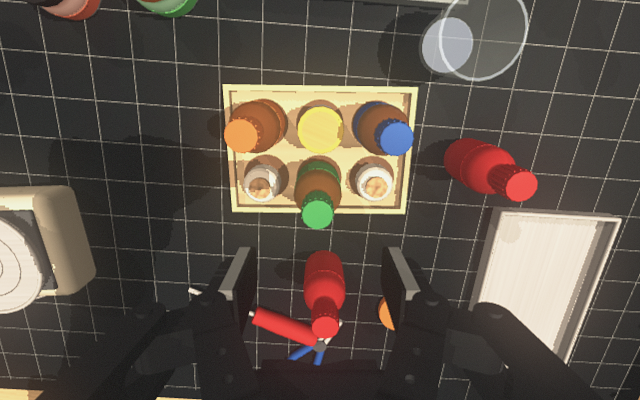

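The wrist view shows orange cap (241,134), blue cap (396,138), green cap (317,213), lid (320,129), and caddy corners (223,86), (418,88), (405,214), (232,212). I'll take one settled frame for precise values.

Run:
```python
from h import *
imaging.grab_frame("wrist");T,s=pose();f=imaging.grab_frame("wrist");print(s["position"],s["tool_rot"],s["qd"].round(2))
W=T@f["mount"]
hsv=cv2.cvtColor(f["pixels"],cv2.COLOR_RGB2HSV)
for p in((241,134),(317,213),(396,139),(320,129)):print(hsv[p[1],p[0]],end=' ')
P={}
for k,p,z,h in(("orange",(241,134),.126,7),("green",(317,213),.126,8),("blue",(396,139),.126,6),("tin",(320,129),.056,6)):
    c=hsv[p[1],p[0]].astype(int); lo=np.clip(c-[h,60,45],0,255);hi=np.clip(c+[h,60,60],0,255)
    x,y=p;r=30
    best=min(blobs(f,tuple(map(int,lo)),tuple(map(int,hi)),(x-r,y-r,x+r,y+r),40),key=lambda b:-b[0])
    bb=best[2]; q=(bb[0]+bb[2]/2-.5,bb[1]+bb[3]/2-.5)
    P[k]=onplane(f,best[1],z,W); 
    print(k,best,"bbox c",q,P[k].round(4),onplane(f,q,z,W).round(4), "diam mm",bb[2]/f["mtx"][0,0]*(W[2,3]-z)*1e3)
C=np.array([onplane(f,p,.018,W)[:2] for p in((223,86),(418,88),(405,214),(232,212))])
print("caddy corners",C.round(4).tolist(),"centre",C.mean(0),"sizes",[np.linalg.norm(C[i]-C[i-1]).round(4) for i in range(4)])
M=np.array([(.032,.064),(.032,-.064),(-.032,0),(.032,0)])
Q=np.array([P[k][:2] for k in("orange","blue","green","tin")])
m0,p0=M.mean(0),Q.mean(0);U,_,V=np.linalg.svd((M-m0).T@(Q-p0));Rm=V.T@U.T
print("yaw",np.arctan2(Rm[1,0],Rm[0,0]),"resid",((Q-p0-(M-m0)@Rm.T)*1e3).round(1).tolist(),"centre",p0-Rm@m0)
print("spots",(p0+(M-m0)@Rm.T).round(4).tolist())
```

```text
[ 0.62564642 -0.02412271  0.41963488] [3.14129016e+00 1.79232805e-04 7.68588094e-02] [ 0.02 -0.   -0.03  0.    0.02  0.    0.16]
[ 15 160 239] [ 61 118 204] [110 130 204] [ 25 120 241] orange (998, [239.7, 133.8], [224, 106, 36, 47]) bbox c (241.5, 129.0) [0.6649 0.0414 0.126 ] [0.6688 0.04   0.126 ] diam mm 29.28773235166438
green (683, [316.7, 214.1], [302, 200, 31, 29]) bbox c (317.0, 214.0) [ 0.6002 -0.0259  0.126 ] [ 0.6003 -0.0261  0.126 ] diam mm 25.219991747266548
blue (851, [396.1, 138.5], [380, 121, 33, 35]) bbox c (396.0, 138.0) [ 0.671  -0.0851  0.126 ] [ 0.6714 -0.0849  0.126 ] diam mm 26.847087989025685
tin (2206, [319.5, 134.9], [290, 106, 60, 53]) bbox c (319.5, 132.0) [ 0.6592 -0.0239  0.056 ] [ 0.6621 -0.0236  0.056 ] diam mm 61.76549133298015
caddy corners [[0.6983, 0.0844], [0.7129, -0.1274], [0.5654, -0.1372], [0.5515, 0.0755]] centre [ 0.63201289 -0.02617222] sizes [np.float64(0.1471), np.float64(0.2124), np.float64(0.1478), np.float64(0.2132)]
yaw 0.049238552113945525 resid [[3.2, 0.1], [3.0, 1.4], [-0.7, -0.2], [-5.6, -1.3]] centre [ 0.63281204 -0.02412108]
spots [[0.6616, 0.0414], [0.6679, -0.0865], [0.6009, -0.0257], [0.6648, -0.0225]]
```

Run:
```python
from h import *
go((.670,-.086,.266),.067)
```

```text
total shift units [0.1566 0.2611 0.6149] turn [0.0001 0.     0.0049] dist mm 171.53331171831812
```

Request:
carry_out(targets=[[[0.078, 0.13, 0.07], [0, 0, 0.005], 0.7], [[0.078, 0.13, 0.1], [0, 0, 0], 0.7], [[0, 0, 0.1], [0, 0, 0], 0.7], [[0, 0, 0.1], [0, 0, 0], 0.7], [[0, 0, 0.09], [0, 0, 0], 0.7], [[0, 0, 0.08], [0, 0, 0], 0.7], [[0, 0, 0.075], [0, 0, 0], 0.7], [[0, 0, 0], [0, 0, 0], 0.7]])

```text
clock: 3.5
position: [0.6688, -0.0863, 0.2645]
tool_rot: [-3.141, 0.002, 0.064]
force: [0.7, 0.2, -0.4]
grip_width: 0.0595
```

Run:
```python
from h import *
T,s=pose();print(s["position"],s["tool_rot"],s["force"],s["grip_width"]);go((.670,-.086,.266),.067)
f=imaging.grab_frame("wrist");cv2.imwrite("pics/w2.png",f["pixels"][:,:,::-1])
```

```text
[ 0.66881218 -0.08633189  0.2645374 ] [-3.14119237e+00  2.13675555e-03  6.44702726e-02] [ 0.67627045  0.18403719 -0.39152026] 0.05953457742687538
total shift units [ 0.0048 -0.001  -0.0059] turn [-0.0001  0.0007 -0.0008] dist mm 1.9131761552195672
```

View pics/w2.png

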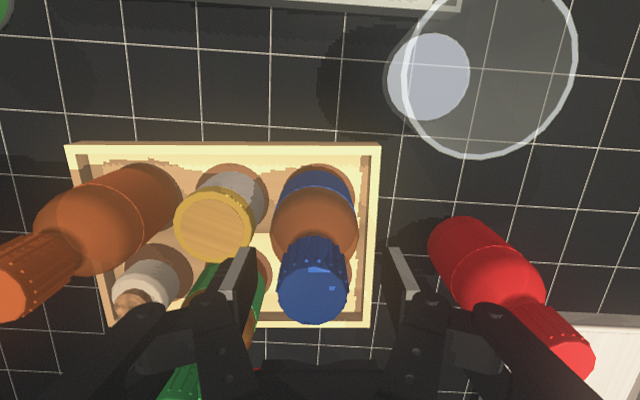

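The blue cap (314,285) sits between the pads (237 and 403), so I'll close.

Request:
carry_out(targets=[[[0, 0, 0], [0, 0, 0], 0.4], [[0, 0, 0], [0, 0, 0], 0.25], [[0, 0, 0], [0, 0, 0], 0.1], [[0, 0, 0], [0, 0, 0], 0.1], [[0, 0, 0], [0, 0, 0], 0.1]], force=40)

```text
clock: 4.18
position: [0.6695, -0.086, 0.2668]
tool_rot: [-3.141, -0.001, 0.064]
force: [-0.5, 2.4, 6.0]
grip_width: 0.0268
```

Request:
carry_out(targets=[[[0, 0, -0.03], [0, 0, 0], 0.1], [[0, 0, -0.06], [0, 0, 0], 0.1], [[0, 0, -0.1], [0, 0, 0], 0.1], [[0, 0, -0.12], [0, 0, 0], 0.1], [[0, 0, -0.12], [0, 0, 0], 0.1], [[0, 0, -0.1], [0, 0, 0], 0.1], [[0, 0, -0.05], [0, 0, 0], 0.1], [[0, 0, 0], [0, 0, 0], 0.1]])

```text
clock: 5.18
position: [0.6692, -0.0865, 0.4117]
tool_rot: [3.141, -0.001, 0.063]
force: [1.2, -0.4, -2.3]
grip_width: 0.0267
```

Run:
```python
from h import *
T,s=pose();print(s["position"],s["tool_rot"],s["force"],s["grip_width"]);go((.538,-.322,.412),.067)
```

```text
[ 0.66915503 -0.08645128  0.41173751] [ 3.14136706e+00 -1.24105823e-03  6.33632812e-02] [ 1.19540731 -0.43982097 -2.33656254] 0.026688699507345842
total shift units [-0.5832  0.9071 -0.0016] turn [ 0.0001 -0.0004 -0.0012] dist mm 269.6013893036188
```

Request:
carry_out(targets=[[[-0.04, 0.06, 0], [0, 0, 0], 0.1], [[-0.08, 0.12, 0], [0, 0, 0], 0.1], [[-0.1, 0.16, 0], [0, 0, 0], 0.1], [[-0.11, 0.17, 0], [0, 0, 0], 0.1], [[-0.11, 0.17, 0], [0, 0, 0], 0.1], [[-0.09, 0.14, 0], [0, 0, 0], 0.1], [[-0.05, 0.085, 0], [0, 0, 0], 0.1], [[0, 0, 0], [0, 0, 0], 0.1]])

```text
clock: 6.18
position: [0.5367, -0.3241, 0.41]
tool_rot: [3.141, 0.002, 0.059]
force: [0.1, 0.4, -1.6]
grip_width: 0.027
```

Run:
```python
from h import *
T,s=pose();f=imaging.grab_frame("wrist");print(s["position"],s["tool_rot"],s["force"]);go((.538,-.322,.2645),.067)
cv2.imwrite("pics/w3.png",f["pixels"][:,:,::-1])
W=T@f["mount"]
for z in(.003,):
  for p in ((0,0),(320,100),(320,300),(100,200)):print(p,onplane(f,p,z,W).round(3))
```

```text
[ 0.53668453 -0.32410368  0.41002333] [3.14129739e+00 2.01817765e-03 5.94111126e-02] [ 0.11490644  0.39885147 -1.55052999]
total shift units [ 0.0024 -0.0019  0.5823] turn [-0.0002  0.0005 -0.0018] dist mm 145.5755974295508
(0, 0) [0.68  0.009 0.003]
(320, 100) [ 0.602 -0.323  0.003]
(320, 300) [ 0.338 -0.34   0.003]
(100, 200) [ 0.467 -0.06   0.003]
```

View pics/w3.png

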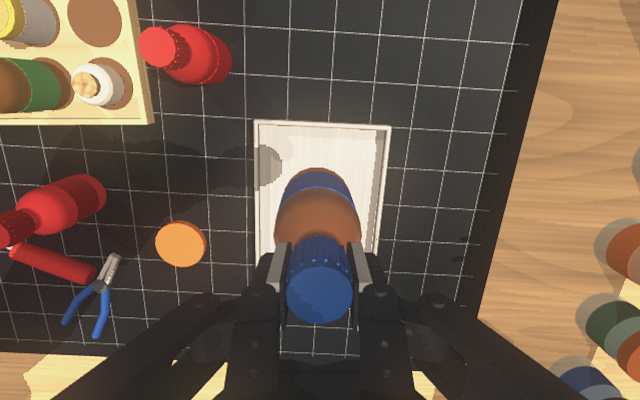

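The upright blue bottle hangs over the tray. Far rim corners are at (255,121) and (390,127).

Run:
```python
from h import *
T,s=pose();f=imaging.grab_frame("wrist");W=T@f["mount"]
for p in ((255,121),(390,127)):print(p,onplane(f,p,.021,W).round(4))
```

```text
(255, 121) [ 0.5777 -0.252   0.021 ]
(390, 127) [ 0.5805 -0.3992  0.021 ]
```

Request:
carry_out(targets=[[[0, 0, 0.06], [0, 0, 0], 0.1], [[0, 0, 0.12], [0, 0, 0], 0.1], [[0, 0, 0.12], [0, 0, 0], 0.1], [[0, 0, 0.11], [0, 0, 0], 0.1], [[0, 0, 0.08], [0, 0, 0], 0.1], [[0, 0, 0.03], [0, 0, 0], 0.1], [[0, 0, 0], [0, 0, 0], 0.1]])

```text
clock: 7.15
position: [0.5389, -0.321, 0.2804]
tool_rot: [-3.141, 0.001, 0.064]
force: [-0.2, 0.9, -1.8]
grip_width: 0.0268
```

Request:
carry_out(targets=[[[0, 0, 0.025], [0, 0, 0], 0.1], [[0, 0, 0.02], [0, 0, 0], 0.1], [[0, 0, 0.01], [0, 0, 0], 0.1], [[0, 0, 0.006], [0, 0, 0], 0.1], [[0, 0, 0], [0, 0, 0], 0.1], [[0, 0, 0], [0, 0, 0], 0.1]])

```text
clock: 7.9
position: [0.5388, -0.3214, 0.2658]
tool_rot: [3.142, -0.0, 0.063]
force: [0.6, 0.9, -2.0]
grip_width: 0.0268
```

Request:
carry_out(targets=[[[0, 0, 0.005], [0, 0, 0], 0.1], [[0, 0, 0.003], [0, 0, 0], 0.1], [[0, 0, 0.003], [0, 0, 0], 0.1], [[0, 0, 0], [0, 0, 0], 0.1]])

```text
clock: 8.4
position: [0.5391, -0.3213, 0.2637]
tool_rot: [3.141, -0.001, 0.064]
force: [-1.0, 1.1, 10.4]
grip_width: 0.0268
```

Contact is felt (10 N), so I'll release slowly, lift, and go for green.

Request:
carry_out(targets=[[[0, 0, 0], [0, 0, 0], 0.4], [[0, 0, 0], [0, 0, 0], 0.6], [[0, 0, 0], [0, 0, 0], 0.65], [[0, 0, -0.05], [0, 0, 0], 0.65], [[0, 0, -0.1], [0, 0, 0], 0.65], [[0, 0, -0.12], [0, 0, 0], 0.65], [[0, 0, -0.12], [0, 0, 0], 0.65], [[0, 0, -0.1], [0, 0, 0], 0.65]])

```text
clock: 9.4
position: [0.5387, -0.3214, 0.3876]
tool_rot: [3.141, -0.001, 0.063]
force: [-1.0, 0.1, 1.0]
grip_width: 0.0556
```

Run:
```python
from h import *
T,s=pose();print(s["position"],s["grip_width"],s["force"]);go((.600,-.0265,.266),.067)
```

```text
[ 0.53873838 -0.3213869   0.38764668] 0.055552213425313225 [-1.02884531  0.07505416  0.96519328]
total shift units [ 0.3187 -1.162   0.4862] turn [ 0.0002 -0.0004 -0.0012] dist mm 324.82177261472845
```

Request:
carry_out(targets=[[[0.03, -0.11, 0], [0, 0, 0], 0.65], [[0.05, -0.19, 0], [0, 0, 0], 0.65], [[0.06, -0.21, 0], [0, 0, 0], 0.65], [[0.06, -0.21, 0], [0, 0, 0], 0.65], [[0.055, -0.2, 0], [0, 0, 0], 0.65], [[0.04, -0.15, 0], [0, 0, 0], 0.65], [[0.024, -0.092, 0.05], [0, 0, 0], 0.65], [[0, 0, 0.1], [0, 0, 0], 0.65]])

```text
clock: 10.4
position: [0.6005, -0.024, 0.3491]
tool_rot: [-3.141, -0.003, 0.067]
force: [0.7, -0.2, -0.2]
grip_width: 0.0557
```

Request:
carry_out(targets=[[[0, 0, 0.11], [0, 0, 0], 0.65], [[0, 0, 0.1], [0, 0, 0], 0.65], [[0, 0, 0.08], [0, 0, 0], 0.65], [[0, 0, 0.04], [0, 0, 0], 0.65], [[0, 0, 0], [0, 0, 0], 0.65]])

```text
clock: 11.02
position: [0.6, -0.0264, 0.2656]
tool_rot: [-3.142, 0.0, 0.063]
force: [0.4, 0.8, 0.3]
grip_width: 0.0556
```

Run:
```python
from h import *
T,s=pose();f=imaging.grab_frame("wrist");print(s["position"],s["grip_width"],s["force"]);go((.600,-.0265,.266),.067)
W=T@f["mount"]
for b in blobs(f,(45,90,50),(80,255,255),(200,150,450,400),100):
    x,y,w,h=b[2];print(b,onplane(f,(x+w/2,y+h-1),.126,W).round(4), onplane(f,(x+w/2,y+h/2),.118,W).round(4))
```

```text
[ 0.60001313 -0.02639889  0.26560191] 0.05564708738015843 [0.39640197 0.75966381 0.27488459]
total shift units [-0.0006  0.0003  0.0005] turn [ 0.     -0.0002 -0.0011] dist mm 0.2061396612870275
(5029, [313.6, 283.6], [277, 238, 74, 89]) [ 0.5868 -0.0267  0.126 ] [ 0.6022 -0.0256  0.118 ]
(294, [337.3, 193.2], [298, 183, 58, 34]) [ 0.6359 -0.0285  0.126 ] [ 0.6393 -0.0284  0.118 ]
```

Request:
carry_out(targets=[[[0, 0, 0], [0, 0, 0], 0.4], [[0, 0, 0], [0, 0, 0], 0.25], [[0, 0, 0], [0, 0, 0], 0.1], [[0, 0, 0], [0, 0, 0], 0.1], [[0, 0, 0], [0, 0, 0], 0.1]], force=40)

```text
clock: 11.7
position: [0.6003, -0.0261, 0.2663]
tool_rot: [-3.141, -0.001, 0.064]
force: [-0.4, 1.5, 7.6]
grip_width: 0.0269
```

Request:
carry_out(targets=[[[0, 0, -0.03], [0, 0, 0], 0.1], [[0, 0, -0.06], [0, 0, 0], 0.1], [[0, 0, -0.1], [0, 0, 0], 0.1], [[0, 0, -0.12], [0, 0, 0], 0.1], [[0, 0, -0.12], [0, 0, 0], 0.1], [[0, 0, -0.1], [0, 0, 0], 0.1], [[0, 0, -0.05], [0, 0, 0], 0.1], [[0, 0, 0], [0, 0, 0], 0.1]])

```text
clock: 12.7
position: [0.5999, -0.0265, 0.4112]
tool_rot: [3.141, -0.001, 0.063]
force: [-1.1, -0.6, -2.4]
grip_width: 0.0269
```

Run:
```python
from h import *
T,s=pose();print(s["position"],s["tool_rot"],s["force"],s["grip_width"]);go((.463,-.323,.412),.063)
```

```text
[ 0.59993403 -0.02646517  0.41117934] [ 3.14149545e+00 -1.21013323e-03  6.33913965e-02] [-1.12626519 -0.64164257 -2.43327462] 0.026920713090655742
total shift units [-0.6218  1.1491 -0.0039] turn [ 0.     -0.0004  0.0001] dist mm 326.62594415040274
```

Request:
carry_out(targets=[[[-0.04, 0.07, 0], [0, 0, 0], 0.1], [[-0.08, 0.15, 0], [0, 0, 0], 0.1], [[-0.1, 0.19, 0], [0, 0, 0], 0.1], [[-0.11, 0.2, 0], [0, 0, 0], 0.1], [[-0.11, 0.2, 0], [0, 0, 0], 0.1], [[-0.09, 0.17, 0], [0, 0, 0], 0.1], [[-0.06, 0.11, 0], [0, 0, 0], 0.1], [[-0.03, 0.06, 0], [0, 0, 0], 0.1]])

```text
clock: 13.7
position: [0.4619, -0.325, 0.4096]
tool_rot: [-3.141, 0.001, 0.061]
force: [1.1, 0.4, -1.3]
grip_width: 0.0271
```

Request:
carry_out(targets=[[[0, 0, 0.06], [0, 0, 0], 0.1], [[0, 0, 0.12], [0, 0, 0], 0.1], [[0, 0, 0.12], [0, 0, 0], 0.1], [[0, 0, 0.12], [0, 0, 0], 0.1], [[0, 0, 0.08], [0, 0, 0], 0.1], [[0, 0, 0.05], [0, 0, 0], 0.1], [[0, 0, 0.025], [0, 0, 0], 0.1], [[0, 0, 0], [0, 0, 0], 0.1]])

```text
clock: 14.7
position: [0.4637, -0.3229, 0.2666]
tool_rot: [-3.141, 0.0, 0.064]
force: [0.4, -1.3, -1.6]
grip_width: 0.0267
```

Request:
carry_out(targets=[[[0, 0, 0.006], [0, 0, 0], 0.1], [[0, 0, 0.004], [0, 0, 0], 0.1], [[0, 0, 0.003], [0, 0, 0], 0.1], [[0, 0, 0], [0, 0, 0], 0.1]])

```text
clock: 15.2
position: [0.4635, -0.3232, 0.2635]
tool_rot: [3.142, -0.0, 0.063]
force: [0.3, -0.8, -2.0]
grip_width: 0.027
```

Request:
carry_out(targets=[[[0, 0, 0.003], [0, 0, 0], 0.1], [[0, 0, 0], [0, 0, 0], 0.1]])

```text
clock: 15.45
position: [0.4638, -0.3232, 0.2633]
tool_rot: [3.141, -0.001, 0.064]
force: [-1.1, 1.7, 7.6]
grip_width: 0.0268
```

Request:
carry_out(targets=[[[0, 0, 0], [0, 0, 0], 0.4], [[0, 0, 0], [0, 0, 0], 0.6], [[0, 0, 0], [0, 0, 0], 0.65], [[0, 0, -0.05], [0, 0, 0], 0.65], [[0, 0, -0.1], [0, 0, 0], 0.65], [[0, 0, -0.12], [0, 0, 0], 0.65], [[0, 0, -0.12], [0, 0, 0], 0.65], [[0, 0, -0.1], [0, 0, 0], 0.65]])

```text
clock: 16.45
position: [0.4634, -0.3232, 0.3873]
tool_rot: [3.141, -0.001, 0.063]
force: [0.1, 1.3, -0.3]
grip_width: 0.0552
```

Run:
```python
from h import *
T,s=pose();print(s["position"],s["grip_width"],s["force"]);go((.661,.041,.266),.063)
```

```text
[ 0.4634045  -0.32316365  0.38734083] 0.055158401707772045 [ 0.13682675  1.25084549 -0.2506085 ]
total shift units [ 0.8805 -1.404   0.4853] turn [ 0.0002 -0.0003  0.0001] dist mm 431.7206735533678
```

Request:
carry_out(targets=[[[0.07, -0.11, 0], [0, 0, 0], 0.65], [[0.11, -0.18, 0], [0, 0, 0], 0.65], [[0.13, -0.2, 0], [0, 0, 0], 0.65], [[0.13, -0.21, 0], [0, 0, 0], 0.65], [[0.13, -0.21, 0], [0, 0, 0], 0.65], [[0.13, -0.2, 0], [0, 0, 0], 0.65], [[0.11, -0.18, 0], [0, 0, 0], 0.65], [[0.07, -0.114, 0], [0, 0, 0], 0.65]])

```text
clock: 17.45
position: [0.6614, 0.0439, 0.386]
tool_rot: [-3.141, -0.001, 0.066]
force: [0.3, -0.7, 0.1]
grip_width: 0.0558
```

Request:
carry_out(targets=[[[0, 0, 0.06], [0, 0, 0], 0.65], [[0, 0, 0.11], [0, 0, 0], 0.65], [[0, 0, 0.11], [0, 0, 0], 0.65], [[0, 0, 0.1], [0, 0, 0], 0.65], [[0, 0, 0.07], [0, 0, 0], 0.65], [[0, 0, 0.035], [0, 0, 0], 0.65], [[0, 0, 0], [0, 0, 0], 0.65]])

```text
clock: 18.32
position: [0.6608, 0.0409, 0.2639]
tool_rot: [3.141, 0.0, 0.063]
force: [-0.0, -0.2, -0.4]
grip_width: 0.0553
```

Run:
```python
from h import *
T,s=pose();f=imaging.grab_frame("wrist");print(s["position"],s["grip_width"],s["force"]);go((.661,.041,.266),.063)
W=T@f["mount"]
for b in blobs(f,(5,170,90),(18,255,255),(230,230,400,400),300):
    x,y,w,h=b[2];print(b,onplane(f,(x+w/2,y+h-1),.126,W).round(4))
```

```text
[0.6607927  0.04087292 0.26394317] 0.05532732038292607 [-0.04412949 -0.18937334 -0.39115484]
total shift units [ 0.0001 -0.0001 -0.0061] turn [-0.     -0.0002  0.0001] dist mm 1.5139756185582722
(3641, [315.1, 288.1], [279, 235, 74, 90]) [0.65   0.0399 0.126 ]
```

Request:
carry_out(targets=[[[0.008, 0, -0.006], [0, 0, 0], 0.6], [[0, 0, 0], [0, 0, 0], 0.4], [[0, 0, 0], [0, 0, 0], 0.25], [[0, 0, 0], [0, 0, 0], 0.1], [[0, 0, 0], [0, 0, 0], 0.1], [[0, 0, 0], [0, 0, 0], 0.1]], force=40)

```text
clock: 19.12
position: [0.663, 0.0414, 0.266]
tool_rot: [-3.141, -0.001, 0.064]
force: [-0.6, 1.3, 6.1]
grip_width: 0.0269
```

Request:
carry_out(targets=[[[0, 0, -0.03], [0, 0, 0], 0.1], [[0, 0, -0.06], [0, 0, 0], 0.1], [[0, 0, -0.1], [0, 0, 0], 0.1], [[0, 0, -0.12], [0, 0, 0], 0.1], [[0, 0, -0.12], [0, 0, 0], 0.1], [[0, 0, -0.1], [0, 0, 0], 0.1], [[0, 0, -0.05], [0, 0, 0], 0.1], [[0, 0, 0], [0, 0, 0], 0.1]])

```text
clock: 20.12
position: [0.6628, 0.0412, 0.4112]
tool_rot: [-3.142, -0.001, 0.063]
force: [-0.8, 0.3, -2.8]
grip_width: 0.0271
```

Run:
```python
from h import *
T,s=pose();print(s["position"],s["tool_rot"],s["force"],s["grip_width"]);go((.388,-.323,.412),.063)
```

```text
[0.66278822 0.04117563 0.41116322] [-3.14153581e+00 -1.12494779e-03  6.34097043e-02] [-0.81784981  0.30677254 -2.80317752] 0.02714537834943096
total shift units [-1.1892  1.3841 -0.0048] turn [-0.     -0.0004  0.0001] dist mm 456.21612351672877
```

Request:
carry_out(targets=[[[-0.06, 0.07, 0], [0, 0, 0], 0.1], [[-0.11, 0.13, 0], [0, 0, 0], 0.1], [[-0.14, 0.16, 0], [0, 0, 0], 0.1], [[-0.14, 0.16, 0], [0, 0, 0], 0.1], [[-0.14, 0.16, 0], [0, 0, 0], 0.1], [[-0.14, 0.16, 0], [0, 0, 0], 0.1], [[-0.14, 0.16, 0], [0, 0, 0], 0.1], [[-0.14, 0.16, 0], [0, 0, 0], 0.1]])

```text
clock: 21.12
position: [0.4277, -0.2653, 0.4096]
tool_rot: [-3.141, 0.001, 0.064]
force: [-0.3, 0.4, -1.9]
grip_width: 0.0266
```

Request:
carry_out(targets=[[[-0.11, 0.13, 0], [0, 0, 0], 0.1], [[-0.07, 0.094, 0], [0, 0, 0], 0.1], [[0, 0, 0.06], [0, 0, 0], 0.1], [[0, 0, 0.12], [0, 0, 0], 0.1], [[0, 0, 0.12], [0, 0, 0], 0.1], [[0, 0, 0.1], [0, 0, 0], 0.1], [[0, 0, 0.06], [0, 0, 0], 0.1], [[0, 0, 0], [0, 0, 0], 0.1]])

```text
clock: 22.12
position: [0.3879, -0.3224, 0.2944]
tool_rot: [-3.14, 0.002, 0.064]
force: [-0.4, 0.7, -0.4]
grip_width: 0.0269
```

Run:
```python
from h import *
T,s=pose();print(s["position"],s["tool_rot"],s["force"],s["grip_width"]);go((.388,-.323,.2635),.063)
```

```text
[ 0.38787809 -0.32239795  0.29440365] [-3.14007368e+00  1.66638353e-03  6.40838270e-02] [-0.35055986  0.70271526 -0.39769847] 0.02691720689966213
total shift units [0.0005 0.0026 0.1236] turn [-0.0005  0.0005  0.0003] dist mm 30.909752466492748
```

Request:
carry_out(targets=[[[0, 0, 0.04], [0, 0, 0], 0.1], [[0, 0, 0.04], [0, 0, 0], 0.1], [[0, 0, 0.02], [0, 0, 0], 0.1], [[0, 0, 0.008], [0, 0, 0], 0.1], [[0, 0, 0.004], [0, 0, 0], 0.1], [[0, 0, 0], [0, 0, 0], 0.1]])

```text
clock: 22.88
position: [0.3879, -0.323, 0.2676]
tool_rot: [3.141, -0.0, 0.063]
force: [0.1, -0.5, -1.8]
grip_width: 0.0267
```

Request:
carry_out(targets=[[[0, 0, 0.003], [0, 0, 0], 0.1], [[0, 0, 0], [0, 0, 0], 0.1]])

```text
clock: 23.12
position: [0.3879, -0.323, 0.2668]
tool_rot: [3.142, -0.0, 0.063]
force: [0.5, -0.7, -2.3]
grip_width: 0.0267
```

Request:
carry_out(targets=[[[0, 0, 0.006], [0, 0, 0], 0.1], [[0, 0, 0.004], [0, 0, 0], 0.1], [[0, 0, 0.003], [0, 0, 0], 0.1], [[0, 0, 0.002], [0, 0, 0], 0.1], [[0, 0, 0], [0, 0, 0], 0.1]])

```text
clock: 23.75
position: [0.3879, -0.323, 0.263]
tool_rot: [3.142, -0.0, 0.063]
force: [0.1, 0.7, 1.2]
grip_width: 0.0267
```

Request:
carry_out(targets=[[[0, 0, 0], [0, 0, 0], 0.4], [[0, 0, 0], [0, 0, 0], 0.6], [[0, 0, 0], [0, 0, 0], 0.65], [[0, 0, -0.05], [0, 0, 0], 0.65], [[0, 0, -0.1], [0, 0, 0], 0.65], [[0, 0, -0.12], [0, 0, 0], 0.65], [[0, 0, -0.12], [0, 0, 0], 0.65], [[0, 0, -0.1], [0, 0, 0], 0.65]])

```text
clock: 24.75
position: [0.3877, -0.3229, 0.3875]
tool_rot: [3.141, -0.001, 0.063]
force: [0.9, -0.0, -0.1]
grip_width: 0.0553
```

Run:
```python
from h import *
T,s=pose();print(s["position"],s["grip_width"],s["force"]);go((.6645,-.023,.34),.063)
f=imaging.grab_frame("side");cv2.imwrite("pics/s2.png",f["pixels"][:,:,::-1])
```

```text
[ 0.38770692 -0.32292412  0.38754906] 0.0553307373864072 [ 0.8543229  -0.00850073 -0.12437777]
total shift units [ 1.1807 -1.1273  0.1906] turn [ 0.0002 -0.0003  0.0001] dist mm 410.8890366676812
```

View pics/s2.png

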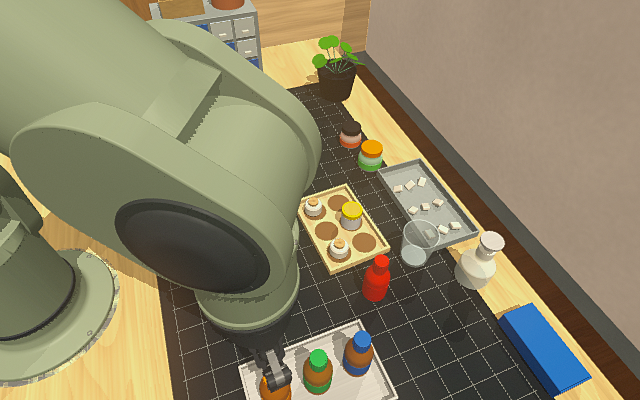

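All three bottles stand upright in the tray at (275,385), (318,370) and (358,352), and the tin is free at (351,215). Next is the tin.

Request:
carry_out(targets=[[[0.09, -0.085, 0], [0, 0, 0], 0.9], [[0.15, -0.145, 0], [0, 0, 0], 0.9], [[0.16, -0.15, 0], [0, 0, 0], 0.95], [[0.16, -0.15, 0], [0, 0, 0], 0.95], [[0.16, -0.155, 0], [0, 0, 0], 0.95], [[0.16, -0.155, 0.02], [0, 0, 0], 0.95], [[0.15, -0.145, 0.06], [0, 0, 0], 0.95], [[0.1, -0.09, 0.06], [0, 0, 0], 0.95]])

```text
clock: 25.8
position: [0.6539, -0.0344, 0.3507]
tool_rot: [-3.141, -0.001, 0.065]
force: [-0.4, -1.4, -0.6]
grip_width: 0.0808
```

Request:
carry_out(targets=[[[0.05, -0.05, 0.05], [0, 0, 0], 0.95], [[0, 0, 0], [0, 0, 0], 0.95], [[0, 0, 0], [0, 0, 0], 0.95]])

```text
clock: 26.18
position: [0.6639, -0.0251, 0.3387]
tool_rot: [3.141, -0.0, 0.062]
force: [0.6, -0.8, -0.0]
grip_width: 0.0812
```

Run:
```python
from h import *
T,s=pose();f=imaging.grab_frame("wrist");print(s["position"],s["grip_width"],s["force"])
W=T@f["mount"];cv2.imwrite("pics/w4.png",f["pixels"][:,:,::-1])
for b in blobs(f,(22,90,120),(33,255,255),(230,120,400,300),500):
    x,y,w,h=b[2];print(b,onplane(f,(x+w/2,y+h-1),.056,W).round(4),onplane(f,(x+w/2,y+h/2),.056,W).round(4))
go((.6645,-.023,.19),.063)
```

```text
[ 0.66392859 -0.02506766  0.33869707] 0.0811845577618392 [ 0.58417051 -0.76322042 -0.04371225]
(1885, [320.2, 185.8], [287, 162, 58, 55]) [ 0.6412 -0.0258  0.056 ] [ 0.6645 -0.0244  0.056 ]
total shift units [ 0.0023 -0.0086  0.5954] turn [ 0.0002 -0.0002 -0.0004] dist mm 148.87723513184443
```

View pics/w4.png

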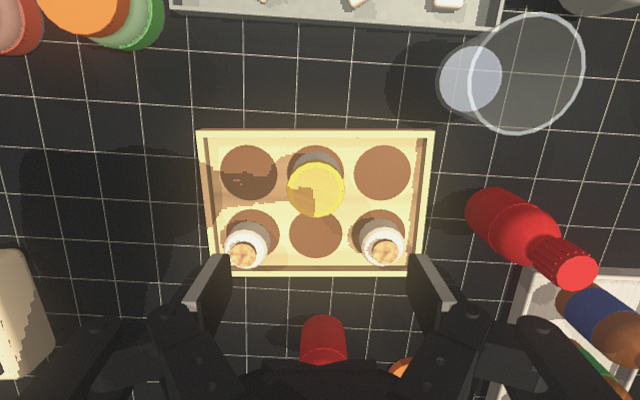

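The tin lid centre is at (316,189) between the empty spots (248,172), (382,172) and (316,232). I'll use the bare spots to check the return places.

Run:
```python
from h import *
T,s=pose();f=imaging.grab_frame("wrist");W=T@f["mount"]
for b in blobs(f,(3,70,40),(14,170,170),(205,135,430,270),300):
    x,y,w,h=b[2];print(b,onplane(f,(x+w/2-.5,y+h/2-.5),.006,W).round(4))
for p in((248,172),(382,172),(316,232)):print(p,onplane(f,p,.006,W).round(4))
```

```text
(1096, [244.0, 179.3], [220, 146, 57, 54]) [0.6619 0.0414 0.006 ]
(248, 172) [0.6624 0.0414 0.006 ]
(382, 172) [ 0.6705 -0.0874  0.006 ]
(316, 232) [ 0.6033 -0.0278  0.006 ]
```

Request:
carry_out(targets=[[[0.003, 0, 0.06], [0, 0, 0], 0.95], [[0, 0, 0.11], [0, 0, 0], 0.95], [[0, 0, 0.12], [0, 0, 0], 0.95], [[0, 0, 0.11], [0, 0, 0], 0.95], [[0, 0, 0.1], [0, 0, 0], 0.95], [[0, 0, 0.06], [0, 0, 0], 0.95], [[0, 0, 0.03], [0, 0, 0], 0.95], [[0, 0, 0], [0, 0, 0], 0.95]])

```text
clock: 27.28
position: [0.6652, -0.0236, 0.1904]
tool_rot: [-3.142, 0.0, 0.063]
force: [0.0, 0.1, 0.3]
grip_width: 0.0812
```

Request:
carry_out(targets=[[[0, 0, 0], [0, 0, 0], 0.7], [[0, 0, 0], [0, 0, 0], 0.5], [[0, 0, 0], [0, 0, 0], 0.3], [[0, 0, 0], [0, 0, 0], 0.3], [[0, 0, 0], [0, 0, 0], 0.3]], force=40)

```text
clock: 27.9
position: [0.6654, -0.0235, 0.1915]
tool_rot: [3.142, -0.001, 0.064]
force: [-2.6, -0.0, 8.0]
grip_width: 0.047
```

Request:
carry_out(targets=[[[0, 0, -0.03], [0, 0, 0], 0.3], [[0, 0, -0.07], [0, 0, 0], 0.3], [[0, 0, -0.12], [0, 0, 0], 0.3], [[0, 0, -0.14], [0, 0, 0], 0.3], [[0, 0, -0.14], [0, 0, 0], 0.3], [[0, 0, -0.1], [0, 0, 0], 0.3], [[0, 0, -0.04], [0, 0, 0], 0.3], [[0, 0, 0], [0, 0, 0], 0.3]])

```text
clock: 28.9
position: [0.6651, -0.0235, 0.351]
tool_rot: [3.142, -0.001, 0.063]
force: [0.2, -0.0, -3.5]
grip_width: 0.0466
```

Run:
```python
from h import *
T,s=pose();print(s["position"],s["grip_width"],s["force"]);go((.503,.323,.35),.063)
```

```text
[ 0.6650844  -0.02351934  0.35096274] 0.046591507646380474 [ 0.16300989 -0.04288349 -3.48803888]
total shift units [-0.5591 -1.4244  0.0034] turn [ 0.     -0.0002  0.0001] dist mm 382.5544853839229
```

Request:
carry_out(targets=[[[-0.04, -0.1, 0], [0, 0, 0], 0.3], [[-0.07, -0.17, 0], [0, 0, 0], 0.3], [[-0.08, -0.21, 0], [0, 0, 0], 0.3], [[-0.09, -0.22, 0], [0, 0, 0], 0.3], [[-0.09, -0.22, 0], [0, 0, 0], 0.3], [[-0.08, -0.21, 0], [0, 0, 0], 0.3], [[-0.07, -0.18, 0], [0, 0, 0], 0.3], [[-0.04, -0.11, 0], [0, 0, 0], 0.3]])

```text
clock: 29.9
position: [0.5012, 0.3242, 0.3493]
tool_rot: [3.141, 0.002, 0.066]
force: [0.3, -0.2, -2.2]
grip_width: 0.0467
```

Request:
carry_out(targets=[[[0, 0, 0], [0, 0, 0], 0.3], [[0, 0, 0], [0, 0, 0], 0.3]])

```text
clock: 30.15
position: [0.5031, 0.3212, 0.3497]
tool_rot: [3.14, 0.001, 0.063]
force: [0.5, -0.9, -2.8]
grip_width: 0.0467
```

Run:
```python
from h import *
T,s=pose();f=imaging.grab_frame("wrist");print(s["position"],s["tool_rot"],s["force"])
np.save("T5.npy",T@f["mount"]);cv2.imwrite("pics/w5.png",f["pixels"][:,:,::-1])
```

```text
[0.50310573 0.32120804 0.34966885] [3.14048792e+00 8.53356725e-04 6.30109430e-02] [ 0.48430467 -0.86605658 -2.76015852]
```

View pics/w5.png

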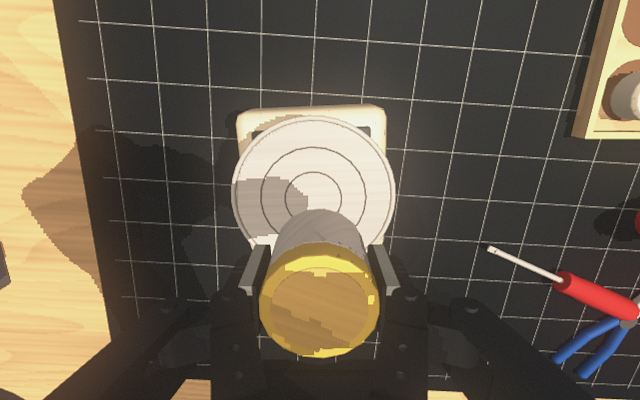

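The pan shows edges at columns 232 and 395 and a centre ring around (314,198).

Run:
```python
from h import *
f=imaging.grab_frame("wrist");W=np.load("T5.npy")
for p in((313.7,198),(232,195),(395,195),(314,116)):print(onplane(f,p,.086,W).round(4))
p=onplane(f,(313.7,198),.086,W);go((p[0],p[1],.2715+.005),.063)
```

```text
[0.5025 0.3233 0.086 ]
[0.501  0.3854 0.086 ]
[0.5089 0.2617 0.086 ]
[0.5635 0.3267 0.086 ]
total shift units [-0.0028 -0.0105  0.2941] turn [ 0.0003  0.0001 -0.0003] dist mm 73.56250022678765
```

Request:
carry_out(targets=[[[-0.003, -0.009, 0.04], [0, 0, 0], 0.3], [[0, 0, 0.08], [0, 0, 0], 0.3], [[0, 0, 0.08], [0, 0, 0], 0.3], [[0, 0, 0.06], [0, 0, 0], 0.3], [[0, 0, 0.03], [0, 0, 0], 0.3], [[0, 0, 0.01], [0, 0, 0], 0.3], [[0, 0, 0], [0, 0, 0], 0.3]])

```text
clock: 31.12
position: [0.5021, 0.3241, 0.2757]
tool_rot: [-3.141, -0.0, 0.063]
force: [0.2, -0.2, -2.6]
grip_width: 0.0466
```

Request:
carry_out(targets=[[[0, 0, 0.006], [0, 0, 0], 0.3], [[0, 0, 0.006], [0, 0, 0], 0.3], [[0, 0, 0.006], [0, 0, 0], 0.3], [[0, 0, 0.006], [0, 0, 0], 0.3], [[0, 0, 0.006], [0, 0, 0], 0.3], [[0, 0, 0], [0, 0, 0], 0.3], [[0, 0, 0], [0, 0, 0], 0.3]])

```text
clock: 32.0
position: [0.502, 0.3241, 0.268]
tool_rot: [-3.142, -0.0, 0.064]
force: [0.6, -0.2, -0.8]
grip_width: 0.0464
```

Request:
carry_out(targets=[[[0, 0, 0.005], [0, 0, 0], 0.3], [[0, 0, 0.005], [0, 0, 0], 0.3], [[0, 0, 0.005], [0, 0, 0], 0.3], [[0, 0, 0.003], [0, 0, 0], 0.3], [[0, 0, 0], [0, 0, 0], 0.3], [[0, 0, 0], [0, 0, 0], 0.3]])

```text
clock: 32.75
position: [0.5021, 0.3241, 0.2635]
tool_rot: [-3.142, -0.0, 0.063]
force: [0.6, 0.6, 0.0]
grip_width: 0.0463
```

Request:
carry_out(targets=[[[0, 0, 0], [0, 0, 0], 0.3]])

```text
clock: 32.88
position: [0.5021, 0.3241, 0.2635]
tool_rot: [-3.141, -0.0, 0.063]
force: [-0.7, 0.3, 0.8]
grip_width: 0.0465
```

Request:
carry_out(targets=[[[0, 0, 0], [0, 0, 0], 0.3]])

```text
clock: 33.0
position: [0.502, 0.3241, 0.2635]
tool_rot: [-3.142, -0.0, 0.063]
force: [0.6, -0.2, -0.0]
grip_width: 0.0464
```

The tool force is about zero, so the pan carries the tin. I'll release.

Request:
carry_out(targets=[[[0, 0, 0], [0, 0, 0], 0.6], [[0, 0, 0], [0, 0, 0], 0.7], [[0, 0, 0], [0, 0, 0], 0.9], [[0, 0, 0], [0, 0, 0], 0.95], [[0, 0, -0.04], [0, 0, 0], 0.95], [[0, 0, -0.1], [0, 0, 0], 0.95], [[0, 0, -0.13], [0, 0, 0], 0.95], [[0, 0, -0.13], [0, 0, 0], 0.95]])

```text
clock: 34.0
position: [0.502, 0.324, 0.3652]
tool_rot: [-3.141, -0.0, 0.063]
force: [-0.9, -0.3, 0.3]
grip_width: 0.0814
```

Request:
carry_out(targets=[[[0, 0, -0.13], [0, 0, 0], 0.9], [[0, 0, -0.04], [0, 0, 0], 0.65], [[0, 0, 0], [0, 0, 0], 0.65], [[0, 0, 0], [0, 0, 0], 0.65]])

```text
clock: 34.5
position: [0.5018, 0.324, 0.405]
tool_rot: [3.141, 0.001, 0.064]
force: [0.2, -0.3, -0.1]
grip_width: 0.0552
```

Run:
```python
from h import *
T,s=pose();f=imaging.grab_frame("wrist");W=T@f["mount"];cv2.imwrite("pics/w6.png",f["pixels"][:,:,::-1])
print(s["position"],s["grip_width"],s["force"])
for b in blobs(f,(22,90,120),(33,255,255),(200,100,450,390),500):
    x,y,w,h=b[2];print(b,onplane(f,(x+w/2,y+h/2),.127,W).round(4))
go((.388,-.323,.394),.063)
```

```text
[0.50184284 0.32396835 0.40497779] 0.055246102512160555 [ 0.24187013 -0.29718284 -0.10086911]
(2206, [321.9, 191.6], [290, 165, 59, 56]) [0.5008 0.3216 0.127 ]
(646, [330.6, 357.2], [254, 352, 131, 17]) [0.3296 0.3104 0.127 ]
total shift units [-0.6189  2.5537  0.0467] turn [0.0003 0.0004 0.0002] dist mm 657.0128406623116
```

View pics/w6.png

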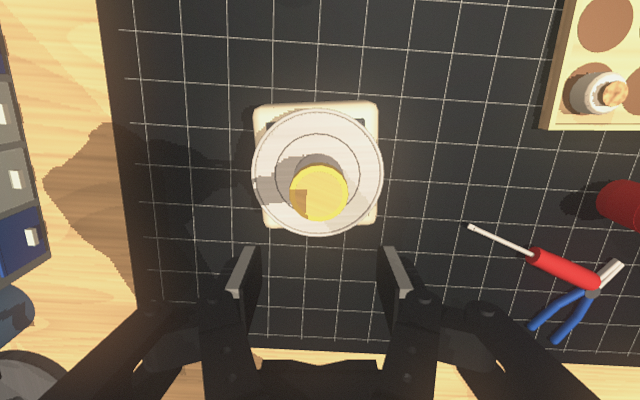

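The tin (319,193) stands upright in the middle of the pan (318,172 at pan level). Now for the returns, orange first.

Request:
carry_out(targets=[[[-0.03, 0.11, 0], [0, 0, 0], 0.65], [[-0.045, 0.19, 0], [0, 0, 0], 0.65], [[-0.05, 0.21, 0], [0, 0, 0], 0.65], [[-0.05, 0.21, 0], [0, 0, 0], 0.65], [[-0.05, 0.21, 0], [0, 0, 0], 0.65], [[-0.05, 0.21, 0], [0, 0, 0], 0.65], [[-0.05, 0.21, 0], [0, 0, 0], 0.65], [[-0.05, 0.21, 0], [0, 0, 0], 0.65]])

```text
clock: 35.55
position: [0.4325, -0.0727, 0.4055]
tool_rot: [-3.142, 0.001, 0.064]
force: [0.8, -0.0, -0.2]
grip_width: 0.0558
```

Request:
carry_out(targets=[[[-0.05, 0.21, 0], [0, 0, 0], 0.65], [[-0.05, 0.21, 0], [0, 0, 0], 0.65], [[-0.05, 0.21, 0], [0, 0, 0], 0.65], [[-0.05, 0.18, 0], [0, 0, 0], 0.65], [[-0.03, 0.14, 0], [0, 0, 0], 0.65], [[-0.014, 0.044, 0], [0, 0, 0], 0.65], [[0, 0, 0], [0, 0, 0], 0.65]])

```text
clock: 36.42
position: [0.3879, -0.3229, 0.4054]
tool_rot: [-3.141, 0.001, 0.063]
force: [1.1, 0.8, 0.3]
grip_width: 0.0554
```

Run:
```python
from h import *
T,s=pose();print(s["position"],s["tool_rot"],s["force"]);go((.388,-.323,.263),.063)
```

```text
[ 0.38794313 -0.32292525  0.4053528 ] [-3.14089944e+00  9.61982207e-04  6.26893382e-02] [1.06269309 0.79261302 0.29677902]
total shift units [0.0008 0.0007 0.5694] turn [-0.0002  0.0003 -0.0001] dist mm 142.35283042557563
```

Request:
carry_out(targets=[[[0, 0, 0.06], [0, 0, 0], 0.65], [[0, 0, 0.11], [0, 0, 0], 0.65], [[0, 0, 0.13], [0, 0, 0], 0.65], [[0, 0, 0.12], [0, 0, 0], 0.65], [[0, 0, 0.085], [0, 0, 0], 0.65], [[0, 0, 0.045], [0, 0, 0], 0.65], [[0, 0, 0.015], [0, 0, 0], 0.65], [[0, 0, 0], [0, 0, 0], 0.65]])

```text
clock: 37.42
position: [0.3883, -0.3228, 0.2649]
tool_rot: [3.141, -0.0, 0.064]
force: [0.5, -1.0, 0.5]
grip_width: 0.0556
```

Request:
carry_out(targets=[[[0, 0, 0], [0, 0, 0], 0.4], [[0, 0, 0], [0, 0, 0], 0.25], [[0, 0, 0], [0, 0, 0], 0.1], [[0, 0, 0], [0, 0, 0], 0.1], [[0, 0, 0], [0, 0, 0], 0.1]], force=40)

```text
clock: 38.05
position: [0.3883, -0.3229, 0.2653]
tool_rot: [3.141, -0.001, 0.064]
force: [0.0, 1.8, 7.3]
grip_width: 0.0265
```

Request:
carry_out(targets=[[[0, 0, -0.03], [0, 0, 0], 0.1], [[0, 0, -0.06], [0, 0, 0], 0.1], [[0, 0, -0.1], [0, 0, 0], 0.1], [[0, 0, -0.12], [0, 0, 0], 0.1], [[0, 0, -0.12], [0, 0, 0], 0.1], [[0, 0, -0.1], [0, 0, 0], 0.1], [[0, 0, -0.05], [0, 0, 0], 0.1], [[0, 0, 0], [0, 0, 0], 0.1]])

```text
clock: 39.05
position: [0.3881, -0.3229, 0.4104]
tool_rot: [3.141, -0.001, 0.064]
force: [-0.3, 0.4, -2.5]
grip_width: 0.0269
```

Run:
```python
from h import *
T,s=pose();print(s["position"],s["tool_rot"],s["force"]);go((.6625,.0414,.266),.063)
```

```text
[ 0.38806698 -0.32292634  0.41039323] [ 3.14086340e+00 -1.16859676e-03  6.35005966e-02] [-0.31675976  0.3595385  -2.45735597]
total shift units [ 1.1873 -1.3851  0.578 ] turn [ 0.0002 -0.0004  0.0002] dist mm 478.43136397643207
```

Request:
carry_out(targets=[[[0.06, -0.07, 0], [0, 0, 0], 0.1], [[0.11, -0.13, 0], [0, 0, 0], 0.1], [[0.14, -0.16, 0], [0, 0, 0], 0.1], [[0.14, -0.16, 0], [0, 0, 0], 0.1], [[0.14, -0.16, 0], [0, 0, 0], 0.1], [[0.14, -0.16, 0], [0, 0, 0], 0.1], [[0.14, -0.16, 0], [0, 0, 0], 0.1], [[0.13, -0.16, 0], [0, 0, 0], 0.1]])

```text
clock: 40.05
position: [0.6199, -0.0161, 0.4083]
tool_rot: [-3.142, 0.002, 0.063]
force: [1.6, -1.0, -1.2]
grip_width: 0.0267
```

Request:
carry_out(targets=[[[0.11, -0.13, 0], [0, 0, 0], 0.1], [[0.077, -0.095, 0], [0, 0, 0], 0.1], [[0, 0, 0.06], [0, 0, 0], 0.1], [[0, 0, 0.1], [0, 0, 0], 0.1], [[0, 0, 0.11], [0, 0, 0], 0.1], [[0, 0, 0.1], [0, 0, 0], 0.1], [[0, 0, 0.08], [0, 0, 0], 0.1], [[0, 0, 0.05], [0, 0, 0], 0.1]])

```text
clock: 41.05
position: [0.6619, 0.041, 0.2831]
tool_rot: [3.141, 0.002, 0.063]
force: [0.7, -0.2, -1.5]
grip_width: 0.0266
```

Request:
carry_out(targets=[[[0, 0, 0.02], [0, 0, 0], 0.1], [[0, 0, 0], [0, 0, 0], 0.1]])

```text
clock: 41.3
position: [0.6624, 0.0414, 0.2799]
tool_rot: [-3.142, -0.0, 0.063]
force: [0.1, -0.6, -1.0]
grip_width: 0.0268
```

Run:
```python
from h import *
T,s=pose();print(s["position"],s["tool_rot"],s["force"]);go((.6625,.0414,.268),.063)
```

```text
[0.66239118 0.04136466 0.27988577] [-3.14158338e+00 -2.96288226e-04  6.34039574e-02] [ 0.1470773 -0.5783831 -0.9835099]
total shift units [ 0.0004 -0.0001  0.0475] turn [-0.     -0.0001  0.0001] dist mm 11.886316393876688
```

Request:
carry_out(targets=[[[0, 0, 0.015], [0, 0, 0], 0.1], [[0, 0, 0.012], [0, 0, 0], 0.1], [[0, 0, 0.008], [0, 0, 0], 0.1], [[0, 0, 0.005], [0, 0, 0], 0.1], [[0, 0, 0.003], [0, 0, 0], 0.1], [[0, 0, 0.002], [0, 0, 0], 0.1], [[0, 0, 0], [0, 0, 0], 0.1]])

```text
clock: 42.18
position: [0.6623, 0.0415, 0.2685]
tool_rot: [-3.142, -0.0, 0.064]
force: [-1.0, 0.2, -1.8]
grip_width: 0.0267
```

Request:
carry_out(targets=[[[0, 0, 0.003], [0, 0, 0], 0.1], [[0, 0, 0], [0, 0, 0], 0.1]])

```text
clock: 42.42
position: [0.6625, 0.0415, 0.2684]
tool_rot: [-3.141, -0.001, 0.064]
force: [-1.6, 0.3, 7.7]
grip_width: 0.027
```

Request:
carry_out(targets=[[[0, 0, 0], [0, 0, 0], 0.4], [[0, 0, 0], [0, 0, 0], 0.6], [[0, 0, 0], [0, 0, 0], 0.65], [[0, 0, -0.05], [0, 0, 0], 0.65], [[0, 0, -0.1], [0, 0, 0], 0.65], [[0, 0, -0.12], [0, 0, 0], 0.65], [[0, 0, -0.12], [0, 0, 0], 0.65], [[0, 0, -0.1], [0, 0, 0], 0.65]])

```text
clock: 43.42
position: [0.6622, 0.0414, 0.3924]
tool_rot: [-3.141, -0.001, 0.063]
force: [0.4, 1.4, -0.1]
grip_width: 0.0555
```

Run:
```python
from h import *
T,s=pose();print(s["position"],s["grip_width"],s["force"]);go((.539,-.3213,.2655),.063)
```

```text
[0.66224448 0.04136798 0.3924412 ] 0.055514884076161466 [ 0.3761853   1.40774988 -0.10393168]
total shift units [-0.5846  1.4166  0.5068] turn [-0.     -0.0004  0.0001] dist mm 403.5236493070242
```

Now blue.

Request:
carry_out(targets=[[[-0.05, 0.11, 0], [0, 0, 0], 0.65], [[-0.07, 0.18, 0], [0, 0, 0], 0.65], [[-0.085, 0.21, 0], [0, 0, 0], 0.65], [[-0.09, 0.21, 0], [0, 0, 0], 0.65], [[-0.09, 0.21, 0], [0, 0, 0], 0.65], [[-0.085, 0.21, 0], [0, 0, 0], 0.65], [[-0.07, 0.18, 0], [0, 0, 0], 0.65], [[-0.044, 0.107, 0], [0, 0, 0], 0.65]])

```text
clock: 44.42
position: [0.5377, -0.324, 0.3912]
tool_rot: [3.141, -0.0, 0.061]
force: [0.2, 1.2, 0.2]
grip_width: 0.0554
```

Request:
carry_out(targets=[[[0, 0, 0.05], [0, 0, 0], 0.65], [[0, 0, 0.11], [0, 0, 0], 0.65], [[0, 0, 0.12], [0, 0, 0], 0.65], [[0, 0, 0.1], [0, 0, 0], 0.65], [[0, 0, 0.08], [0, 0, 0], 0.65], [[0, 0, 0.036], [0, 0, 0], 0.65], [[0, 0, 0.01], [0, 0, 0], 0.65], [[0, 0, 0], [0, 0, 0], 0.65]])

```text
clock: 45.42
position: [0.5393, -0.3213, 0.2643]
tool_rot: [3.141, -0.001, 0.064]
force: [-0.1, 0.7, 0.1]
grip_width: 0.0556
```

Request:
carry_out(targets=[[[0, 0, 0], [0, 0, 0], 0.4], [[0, 0, 0], [0, 0, 0], 0.25], [[0, 0, 0], [0, 0, 0], 0.1], [[0, 0, 0], [0, 0, 0], 0.1], [[0, 0, 0], [0, 0, 0], 0.1]], force=40)

```text
clock: 46.05
position: [0.5393, -0.3212, 0.2643]
tool_rot: [3.142, -0.001, 0.064]
force: [-0.3, 2.8, 7.1]
grip_width: 0.027
```

Request:
carry_out(targets=[[[0, 0, -0.03], [0, 0, 0], 0.1], [[0, 0, -0.06], [0, 0, 0], 0.1], [[0, 0, -0.1], [0, 0, 0], 0.1], [[0, 0, -0.12], [0, 0, 0], 0.1], [[0, 0, -0.12], [0, 0, 0], 0.1], [[0, 0, -0.1], [0, 0, 0], 0.1], [[0, 0, -0.05], [0, 0, 0], 0.1], [[0, 0, 0], [0, 0, 0], 0.1]])

```text
clock: 47.05
position: [0.539, -0.3214, 0.4094]
tool_rot: [3.141, -0.001, 0.063]
force: [0.6, -0.3, -2.8]
grip_width: 0.0269
```

Run:
```python
from h import *
T,s=pose();print(s["position"],s["tool_rot"],s["force"]);go((.6697,-.0862,.268),.063)
```

```text
[ 0.53902738 -0.32140682  0.40941758] [ 3.14101405e+00 -1.05137654e-03  6.34332924e-02] [ 0.64276218 -0.31134882 -2.81074415]
total shift units [ 0.5807 -0.9061  0.5658] turn [ 0.0002 -0.0003  0.0001] dist mm 303.9679461241266
```

Request:
carry_out(targets=[[[0.04, -0.06, 0], [0, 0, 0], 0.1], [[0.08, -0.12, 0], [0, 0, 0], 0.1], [[0.1, -0.16, 0], [0, 0, 0], 0.1], [[0.11, -0.17, 0], [0, 0, 0], 0.1], [[0.11, -0.17, 0], [0, 0, 0], 0.1], [[0.09, -0.14, 0], [0, 0, 0], 0.1], [[0.05, -0.086, 0], [0, 0, 0], 0.1], [[0, 0, 0], [0, 0, 0], 0.1]])

```text
clock: 48.05
position: [0.6699, -0.0837, 0.4077]
tool_rot: [-3.141, 0.001, 0.066]
force: [0.1, -1.0, -1.8]
grip_width: 0.0268
```

Request:
carry_out(targets=[[[0, 0, 0.06], [0, 0, 0], 0.1], [[0, 0, 0.11], [0, 0, 0], 0.1], [[0, 0, 0.12], [0, 0, 0], 0.1], [[0, 0, 0.1], [0, 0, 0], 0.1], [[0, 0, 0.08], [0, 0, 0], 0.1], [[0, 0, 0.04], [0, 0, 0], 0.1], [[0, 0, 0.02], [0, 0, 0], 0.1], [[0, 0, 0], [0, 0, 0], 0.1]])

```text
clock: 49.05
position: [0.6695, -0.0862, 0.2765]
tool_rot: [3.142, -0.0, 0.063]
force: [0.4, -0.7, -1.2]
grip_width: 0.0271
```

Run:
```python
from h import *
T,s=pose();print(s["position"],s["tool_rot"],s["force"]);go((.6697,-.0862,.267),.063)
```

```text
[ 0.66950512 -0.08620722  0.27646611] [ 3.14157057e+00 -4.65601166e-04  6.33670356e-02] [ 0.40502794 -0.71641715 -1.22895109]
total shift units [0.0008 0.     0.0379] turn [ 0.     -0.0001  0.0001] dist mm 9.46812351261551
```

Request:
carry_out(targets=[[[0, 0, 0.012], [0, 0, 0], 0.1], [[0, 0, 0.01], [0, 0, 0], 0.1], [[0, 0, 0.007], [0, 0, 0], 0.1], [[0, 0, 0.005], [0, 0, 0], 0.1], [[0, 0, 0.003], [0, 0, 0], 0.1], [[0, 0, 0], [0, 0, 0], 0.1]])

```text
clock: 49.8
position: [0.6695, -0.0861, 0.2673]
tool_rot: [-3.142, -0.001, 0.064]
force: [-0.6, 1.6, 4.0]
grip_width: 0.0269
```

Request:
carry_out(targets=[[[0, 0, 0.002], [0, 0, 0], 0.1], [[0, 0, 0], [0, 0, 0], 0.1]])

```text
clock: 50.05
position: [0.6697, -0.086, 0.2673]
tool_rot: [-3.142, -0.001, 0.064]
force: [-2.1, 1.8, 10.0]
grip_width: 0.0268
```

Request:
carry_out(targets=[[[0, 0, 0], [0, 0, 0], 0.4], [[0, 0, 0], [0, 0, 0], 0.6], [[0, 0, 0], [0, 0, 0], 0.65], [[0, 0, -0.05], [0, 0, 0], 0.65], [[0, 0, -0.1], [0, 0, 0], 0.65], [[0, 0, -0.12], [0, 0, 0], 0.65], [[0, 0, -0.12], [0, 0, 0], 0.65], [[0, 0, -0.1], [0, 0, 0], 0.65]])

```text
clock: 51.05
position: [0.6693, -0.0862, 0.3912]
tool_rot: [3.141, -0.001, 0.063]
force: [-0.1, 0.4, -0.0]
grip_width: 0.0554
```

Run:
```python
from h import *
T,s=pose();print(s["position"],s["grip_width"],s["force"]);go((.4637,-.3232,.265),.063)
```

```text
[ 0.66933521 -0.08619269  0.3911985 ] 0.05541840883298506 [-0.09741414  0.36434812 -0.0495088 ]
total shift units [-0.8816  0.8939  0.5038] turn [ 0.0001 -0.0004  0.0001] dist mm 338.20758207555673
```

Request:
carry_out(targets=[[[-0.07, 0.07, 0], [0, 0, 0], 0.65], [[-0.12, 0.12, 0], [0, 0, 0], 0.65], [[-0.14, 0.14, 0], [0, 0, 0], 0.65], [[-0.14, 0.145, 0], [0, 0, 0], 0.65], [[-0.14, 0.145, 0], [0, 0, 0], 0.65], [[-0.13, 0.13, 0], [0, 0, 0], 0.65], [[-0.09, 0.09, 0], [0, 0, 0], 0.65], [[-0.052, 0.054, 0], [0, 0, 0], 0.65]])

```text
clock: 52.05
position: [0.4625, -0.3244, 0.3898]
tool_rot: [3.141, -0.001, 0.062]
force: [-0.5, 1.1, 0.1]
grip_width: 0.0559
```

Request:
carry_out(targets=[[[0, 0, 0.05], [0, 0, 0], 0.65], [[0, 0, 0.11], [0, 0, 0], 0.65], [[0, 0, 0.12], [0, 0, 0], 0.65], [[0, 0, 0.1], [0, 0, 0], 0.65], [[0, 0, 0.08], [0, 0, 0], 0.65], [[0, 0, 0.034], [0, 0, 0], 0.65], [[0, 0, 0.01], [0, 0, 0], 0.65], [[0, 0, 0], [0, 0, 0], 0.65]])

```text
clock: 53.05
position: [0.4638, -0.323, 0.2633]
tool_rot: [3.141, -0.001, 0.064]
force: [-0.6, -0.8, 0.3]
grip_width: 0.0555
```

Request:
carry_out(targets=[[[0, 0, 0], [0, 0, 0], 0.4], [[0, 0, 0], [0, 0, 0], 0.25], [[0, 0, 0], [0, 0, 0], 0.1], [[0, 0, 0], [0, 0, 0], 0.1], [[0, 0, 0], [0, 0, 0], 0.1]], force=40)

```text
clock: 53.68
position: [0.4637, -0.3231, 0.2636]
tool_rot: [3.141, -0.001, 0.063]
force: [-0.2, 1.9, 6.5]
grip_width: 0.0269
```

Request:
carry_out(targets=[[[0, 0, -0.03], [0, 0, 0], 0.1], [[0, 0, -0.06], [0, 0, 0], 0.1], [[0, 0, -0.1], [0, 0, 0], 0.1], [[0, 0, -0.12], [0, 0, 0], 0.1], [[0, 0, -0.12], [0, 0, 0], 0.1], [[0, 0, -0.1], [0, 0, 0], 0.1], [[0, 0, -0.05], [0, 0, 0], 0.1], [[0, 0, 0], [0, 0, 0], 0.1]])

```text
clock: 54.68
position: [0.4635, -0.3232, 0.4087]
tool_rot: [3.141, -0.001, 0.063]
force: [-1.0, -0.7, -2.2]
grip_width: 0.0269
```

Run:
```python
from h import *
T,s=pose();print(s["position"],s["tool_rot"],s["force"]);go((.6005,-.0265,.268),.063)
```

```text
[ 0.46348209 -0.3231539   0.40867313] [ 3.14095097e+00 -1.11434392e-03  6.34893122e-02] [-1.00254631 -0.70157175 -2.15752735]
total shift units [ 0.6216 -1.1498  0.5626] turn [ 0.0002 -0.0004  0.0002] dist mm 355.76167826441707
```

Request:
carry_out(targets=[[[0.04, -0.07, 0], [0, 0, 0], 0.1], [[0.08, -0.15, 0], [0, 0, 0], 0.1], [[0.1, -0.19, 0], [0, 0, 0], 0.1], [[0.11, -0.2, 0], [0, 0, 0], 0.1], [[0.11, -0.2, 0], [0, 0, 0], 0.1], [[0.09, -0.17, 0], [0, 0, 0], 0.1], [[0.06, -0.11, 0], [0, 0, 0], 0.1], [[0.03, -0.06, 0], [0, 0, 0], 0.1]])

```text
clock: 55.68
position: [0.6002, -0.0248, 0.4068]
tool_rot: [-3.141, 0.002, 0.065]
force: [-0.2, 0.4, -1.6]
grip_width: 0.0267
```

Request:
carry_out(targets=[[[0, 0, 0.06], [0, 0, 0], 0.1], [[0, 0, 0.11], [0, 0, 0], 0.1], [[0, 0, 0.12], [0, 0, 0], 0.1], [[0, 0, 0.1], [0, 0, 0], 0.1], [[0, 0, 0.08], [0, 0, 0], 0.1], [[0, 0, 0.04], [0, 0, 0], 0.1], [[0, 0, 0.02], [0, 0, 0], 0.1], [[0, 0, 0], [0, 0, 0], 0.1]])

```text
clock: 56.68
position: [0.5999, -0.0268, 0.2755]
tool_rot: [3.141, 0.0, 0.063]
force: [-0.2, -0.9, -1.3]
grip_width: 0.0274
```

Run:
```python
from h import *
T,s=pose();print(s["position"],s["tool_rot"],s["force"]);go((.6005,-.0265,.2665),.063)
```

```text
[ 0.5999083  -0.02679966  0.27551362] [3.14145161e+00 6.47423382e-07 6.30703400e-02] [-0.15375635 -0.85537068 -1.33641072]
total shift units [ 0.0024 -0.0011  0.0361] turn [0. 0. 0.] dist mm 9.037988609063808
```

Request:
carry_out(targets=[[[0.002, -0.001, 0.012], [0, 0, 0], 0.1], [[0, 0, 0.01], [0, 0, 0], 0.1], [[0, 0, 0.007], [0, 0, 0], 0.1], [[0, 0, 0.004], [0, 0, 0], 0.1], [[0, 0, 0.003], [0, 0, 0], 0.1], [[0, 0, 0], [0, 0, 0], 0.1]])

```text
clock: 57.42
position: [0.6005, -0.0261, 0.2666]
tool_rot: [-3.142, -0.0, 0.064]
force: [-1.1, -0.4, 0.1]
grip_width: 0.0267
```

Request:
carry_out(targets=[[[0, 0, 0.002], [0, 0, 0], 0.1], [[0, 0, 0], [0, 0, 0], 0.1]])

```text
clock: 57.68
position: [0.6007, -0.026, 0.2665]
tool_rot: [-3.141, -0.001, 0.064]
force: [-1.3, 1.6, 8.3]
grip_width: 0.0269
```

Release, lift well clear, and back off toward the robot's right.

Request:
carry_out(targets=[[[0, 0, 0], [0, 0, 0], 0.4], [[0, 0, 0], [0, 0, 0], 0.6], [[0, 0, 0], [0, 0, 0], 0.65], [[0, 0, -0.05], [0, 0, 0], 0.65], [[0, 0, -0.1], [0, 0, 0], 0.65], [[0, 0, -0.14], [0, 0, 0], 0.65], [[0, 0, -0.16], [0, 0, 0], 0.65], [[0, 0, -0.16], [0, 0, 0], 0.65]])

```text
clock: 58.68
position: [0.6002, -0.0262, 0.4207]
tool_rot: [-3.142, -0.001, 0.063]
force: [-0.5, 0.1, -0.2]
grip_width: 0.0553
```

Request:
carry_out(targets=[[[-0.05, 0.06, 0], [0, 0, 0], 0.65], [[-0.05, 0.08, 0], [0, 0, 0], 0.65], [[-0.05, 0.04, 0], [0, 0, 0], 0.65], [[0, 0, 0], [0, 0, 0], 0.65], [[0, 0, 0], [0, 0, 0], 0.65]])

```text
clock: 59.3
position: [0.566, -0.073, 0.4182]
tool_rot: [-3.141, 0.0, 0.064]
force: [0.1, -0.1, 0.2]
grip_width: 0.0556
```

Run:
```python
from h import *
T,s=pose();f=imaging.grab_frame("wrist");W=T@f["mount"];S=imaging.grab_frame("scene")
print(s["clock"],s["position"],s["force"])
cv2.imwrite("pics/w7.png",f["pixels"][:,:,::-1]);cv2.imwrite("pics/s3.png",S["pixels"][:,:,::-1])
for n,lo,hi in(("orange",(5,170,90),(18,255,255)),("green",(45,80,50),(80,255,255)),("blue",(105,110,60),(125,255,255))):
    print(n,[(b[0],b[1],onplane(f,b[1],.126,W).round(4)[:2].tolist()) for b in blobs(f,lo,hi,(0,0,640,400),150)[:3]], blobs(S,lo,hi,(225,180,350,285))[:2])
```

```text
59.3 [ 0.56603177 -0.07304002  0.41819794] [ 0.11332108 -0.08590371  0.24164619]
orange [] [(1837, [305.4, 238.7], [279, 202, 46, 74]), (248, [245.8, 226.3], [235, 219, 25, 20])]
green [(1035, [264.0, 141.4], [0.6015, -0.0277])] [(276, [291.0, 230.0], [280, 220, 23, 19]), (275, [290.6, 194.6], [283, 185, 16, 20])]
blue [(1096, [343.4, 54.7], [0.6701, -0.086]), (342, [282.4, 337.9], [0.406, -0.0484]), (322, [262.9, 324.6], [0.4209, -0.0288])] [(313, [249.4, 244.9], [236, 234, 26, 20]), (280, [244.8, 208.6], [237, 199, 17, 20])]
```

View pics/w7.png

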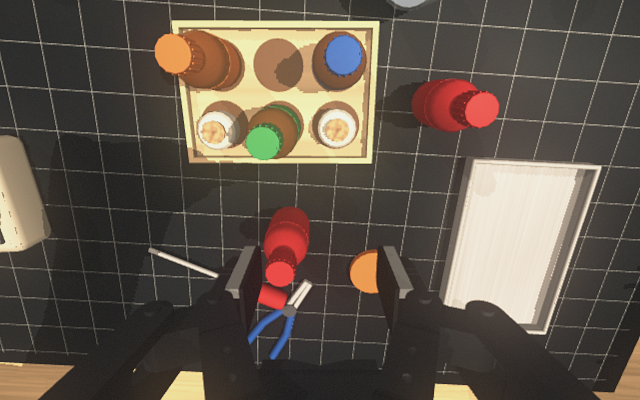

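View pics/s3.png

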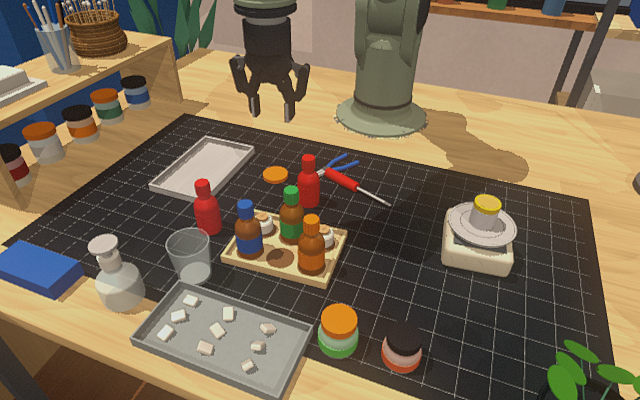

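The closing views show the bottles upright on their own spots: blue cap (343,55), orange (173,53), green (264,142). In the scene view the caps are within a pixel of where they started. The tin stands on the pan at (486,212), the pots have not moved and the tray is empty.

```bash
python3 -c "
from workcell import job
print(job.job_done())"
```

```text
the job is handed in; nothing more can be done
None
```

The job is handed in. I stood all three bottles in the steel tray and set the tin on the scale pan until the pan carried its weight. Each bottle then went back to its own caddy spot. The last checks were at about 59 s of the 125 s allowed.

- **Tin:** it stands upright on the pan, about 2 mm from the middle. The two readings I took of the pan and the tin agree to that.
- **Bottles:** all three are upright. In the last wrist view the blue cap is within about 1 mm of where it started, and green within about 2 mm. In the scene view both are within half a pixel.
- **Orange bottle:** the last colour mask missed its cap, so I judged it by eye and by where the arm released it. That point was within about 1 mm of where it was picked up.
- **Everything else:** the pots look unmoved and the tray is empty. Readings after each set-down and lift stayed at about 10 N or less, and the robot is clear of everything.

I viewed 12 of the 14 pictures and no check failed.

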